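# Uncouple the hitch tongue and hold it raised

## Task

Uncouple the small trailer hitch on the test fixture. First push the recessed lock plunger in the tongue fully down with the pin tool and put the tool back upright in the hole of its stand, leaving the other things on the bench where they are; then pull the spring latch sideways by its upright tab, lift the tongue off the ball by it, and finish holding the coupler end raised at least 6 cm above its coupled height: still, in the gripper and not resting on anything else.

Things in the scene. Friction and masses are not known exactly. Their poses are not given: they have to be found in the camera images.
- hitch: Fixed hitch test fixture: dark steel base plate 310 x 120 x 12 mm with a steel ball mount (ball 36 mm, centre 62 mm above the table) at its near end and a grey clevis at its far end. Origin on the table directly below the ball; x runs along the tongue from ball to clevis, y left, z up. Plate spans x -50 to 260 mm, y +-60 mm. Place and yaw vary.
- tongue (a joint): Grey tongue: bar 36 mm wide, hinged in the clevis, with the coupler housing (64 x 54 mm, top 86 mm above the table) over the ball at its near end. Rad: 0 = coupled and level, grows as the near end is lifted, stop at 0.6; 0.3 raises the coupler about 65 mm. Falls back by its own weight if let go (about 5 N at the tab). Cannot be lifted while the latch is closed.
- tongue_hinge (a point): Centre of the tongue's hinge pin in the clevis, at x = 220 mm, y = 0, z = 70 mm in the hitch frame. The hinge axis is the hitch's y axis.
- latch (a joint): Steel latch: plate sliding across the coupler top, with a leg and a pawl that hooks under the ball's collar. In m: 0 = closed, grows as it is pulled to the hitch's -y side, stop at 0.016. Return spring 4 N closed, 8 N at the stop; springs shut when let go. Pawl is clear of the ball from 0.008; 0.011 to 0.015 is safe. Blocked after 1 mm while the lock plunger is up.
- latch_tab (a point): Centre of the latch's upright steel tab: 12 mm thick (hitch y), 30 mm long (x), z 92 to 132 mm above the table; the plate it stands on has its top at 93 mm. At x = 0, y = -10, z = 112 mm in the hitch frame when closed and down; moves with the latch. Pinch it from above across its thickness; it can turn between the fingers about the hitch's y axis as the tongue swings up.
- plunger (a joint): Brass lock plunger 12 mm across, in the bore of a square steel boss on the tongue. Value in m, 0 = up (its top 6 mm below the boss rim), 0.008 = fully down. Stiff: needs about 4 to 6 N, and stays where it is left. It frees the latch only when pressed to at least 0.0065.
- bore_mouth (a point): Centre of the mouth of the plunger's bore, level with the rim of the boss (34 x 34 mm), z = 96 mm, x = 75 mm, y = 0 in the hitch frame with the tongue down. Bore 14 mm wide with a 2 mm chamfer; plunger top is 6 mm below this point when up, 14 mm when fully down. Too narrow for fingers.
- pin_tool: Loose pin tool standing upright in its stand: black round handle 20 mm thick, 70 mm long, above a steel pin 6 mm thick and 45 mm long; 80 g. Origin at the pin's tip, z along the tool to the handle's end (115 mm). In the stand the tip is 5 mm above the table and the handle spans z = 50 to 120 mm, its shoulder resting on the stand.
- stand: Fixed wooden block 64 x 64 x 50 mm with one vertical hole in the middle of its top, the pin tool's stand. Origin at the centre of its underside. Its place varies.
- stand_hole0 (a point): Centre of the mouth of the stand's hole, 12 mm wide, through the whole block, 2 mm chamfer, z = 50 mm.
- hold_weight: Bystander: cast iron weight with a loop, 35 x 55 x 71 mm, origin at the centre of its underside. Leave alone.
- tape_roll: Bystander: roll of tape 91 mm wide, 24 mm high, lying flat, origin at the centre of its underside. Leave alone.
- hex_keys: Bystander: set of hex keys in a holder, 40 x 88 x 12 mm, origin at the centre of its underside. Leave alone.
- wood_plane: Bystander: small wooden plane 50 x 105 x 48 mm, origin at the centre of its underside. Leave alone.
Mind the look-alikes: they are no part of the job. There is more than one size of the pin_tool; the job needs the smaller.

How it is judged:
By the outcome, as a careful person would: the job done as asked, in the order asked, and still so for the second after the job is handed in, while the arm keeps its last pose, push and grip.
It also fails if it takes over 66 s, if anything falls off the work surface, if the arm or the gripper's body presses on something with over 40 N, if the wrist force passes 120 N, or if a joint passes its speed limit or range.

## Robot

A 6-joint arm with a two-finger parallel gripper is mounted at the origin on a cart in front of the work surface, level with it; the furniture and walls round the work are solid. World frame = base frame: x ahead of the robot, y to its left, z up, the work surface at z = 0. Lengths are in m, angles in rad, forces in N, time in s.
With the tool pointing down it reaches from about 0.375 to 0.9 m from the base axis. Payload 3.1 kg.
Tool frame: the origin (TCP) lies at the very end of the fingers, on their centre line; the grasp point (between the pads) lies 19 mm behind it (tcp_to_grasp is the distance from the TCP to the grasp point, in m); z points along the fingers, y is the direction in which the jaws open and shut (so a half turn about z gives the same grasp; the last joint's range is limited). The gripper opens to 85 mm and grips with 20 to 120 N. Pads are 22 mm wide; open, the fingers measure 114 mm over their backs; the gripper's body (76 mm by 85 mm) begins 54 mm behind the grasp point. The pads swing forward as they close: fully open they stand 13 mm farther back than shut.
Start: joints at [1.071, 0.527, 1.433, -0, 1.181, -0.178], TCP at [0.197, 0.593, 0.231] pointing down, gripper open.
Joint ranges: [-3.08, 3.08], [-0.75, 2.2], [0.22, 2.44], [-1.43, 4.57], [0, 2.65], [-2.85, 2.85]. Speed limits (rad/s): [2.79, 2.79, 3.14, 3.14, 3.14, 3.14].

## Interface

Orientations are given as a unit quaternion [x, y, z, w].
In Python, from station import sense, snapshot, camera_info, sign_off, tcp_to_grasp gives the robot as it stands.
- The arm moves only by the shell command python3 -m inch 'ROWS' [FORCE]. ROWS is JSON, a list of rows, each a list of 3 entries, a list of its own where there are three numbers: the closure, from -1 (fully open) to 1 (shut), so that 0 is half open, then the shift along the tool's x, y, z normalised to -1 to 1, where 1 is 10 cm, then the turn, a rotation vector about the tool's x, y, z normalised to -1 to 1, where 1 is 360 degrees. In form: [[jaw, [dx, dy, dz], [ax, ay, az]], ...]. A call has 1 to 20 rows; each row is the pose to reach, as a shift and turn from the pose commanded when the call began, along the tool's axes at that moment, turning the shorter way round; what a row does not reach only later rows make up. A row lasts 1/10 s, in which the tool goes at most 50 mm and 8.59 degrees, less where a joint would pass 70% of its speed; a pose out of reach is approached as far as the arm can. A call with a number of a shift or a turn outside -1 to 1 is refused whole. A call with a gripper value outside its range is refused whole. The fingers move at their own pace and stop on an object; FORCE is the grip in N (left out, the last holds). Time passes only in rows, so rows that repeat a pose let the fingers close. It gives the time, the measured TCP pose, the force and the opening at its end, in the units of the state.
- sense(): the state, without advancing time (a new reading comes with each control period).
- snapshot(name): name is "side" or "top" or "wrist"; returns (picture, depth): 384x512x3 uint8, blue, green, red; 384x512 float32, m along the optical axis (not along the pixel's ray), 0 where there is no reading.
- camera_info(name): a dict with "K" (3x3 intrinsics, pixels), "dist" ([k1, k2, p1, p2, k3] as OpenCV has them; the pictures are not rectified), "origin" and "orientation" of the camera in the world. Camera axes: x right, y down, z forward; pixel columns grow to the right and rows downward; lengths in m; the calibration is good to about 2 mm. A picture is of the moment at which its call begins: read the wrist's pose just before it. camera_info takes no time and is no camera call; for the wrist camera it gives the pose at the moment of the call.
- sign_off(): hands the job in, once; it reports no verdict.
The state is a dict: "t": time; "q": joint angles; "qd": joint speeds; "tau": joint torques, N m; "tcp_pos": TCP position; "tool_rot": TCP orientation; "force": force on the tool from outside, world axes, zero at the start; "ft_torque": the same for the moment, N m; "finger_gap": opening from 0.0 (shut) to 1.0 (fully open).
Only numpy, scipy, OpenCV 4.12 (cv2) and the standard library are available. Lean on these libraries where they do the work, as an engineer would, in place of code of your own. Each camera call takes 0.05 s, during which the arm holds its last target.

## Working session

There is one attempt and no reset: what is moved stays moved. The work goes in short steps, Python scripts to look and compute and a shell command to move; the robot and the scene stay as the last step left them, time stands still between calls to the robot, and variables do not carry over. Pictures are saved under pics/ and viewed, and the job is handed in when it is done.

```bash
ls; mkdir -p pics; python3 - <<'E'
from station import sense, snapshot, camera_info, tcp_to_grasp
import cv2,numpy as np
print(sense(), tcp_to_grasp)
for n in ["side","top","wrist"]:
    c=camera_info(n); print(n,c)
    im,d=snapshot(n); cv2.imwrite(f"pics/{n}0.png",im); np.save(f"pics/{n}0.npy",d)
E
```

```text
pics
{'t': 0.0, 'q': array([ 1.07154026e+00,  5.28474812e-01,  1.43392293e+00, -6.04585664e-06,
        1.18140440e+00, -1.78493239e-01]), 'qd': array([ 0.00029397, -0.00106003, -0.00119072,  0.00164186,  0.00021685,
        0.00173036]), 'tau': array([ 5.49498855e-04, -4.42349625e+01, -1.78024113e+01, -3.39094941e-04,
        8.56089173e-03,  1.77752948e-06]), 'tcp_pos': array([0.19667142, 0.59248143, 0.23032176]), 'tool_rot': array([ 1.59693504e-01,  9.87166027e-01, -1.04284477e-03, -3.64608846e-04]), 'force': array([0.1344194 , 0.12569076, 0.2898071 ]), 'ft_torque': array([-0.01208932, -0.03457521, -0.0067052 ]), 'finger_gap': 1.0004004106867623} 0.0187
side {'K': array([[483.52951307,   0.        , 252.13263959],
       [  0.        , 483.52951307, 181.84258402],
       [  0.        ,   0.        ,   1.        ]]), 'dist': array([-0.19317594,  0.        ,  0.        ,  0.        ,  0.        ]), 'origin': array([0.47225774, 0.9650466 , 0.96256634]), 'orientation': array([-0.0406991 ,  0.90286064, -0.42771383,  0.01572025])}
top {'K': array([[460.00675386,   0.        , 254.90212998],
       [  0.        , 460.00675386, 189.30216647],
       [  0.        ,   0.        ,   1.        ]]), 'dist': array([0.02483945, 0.        , 0.        , 0.        , 0.        ]), 'origin': array([ 0.23007375, -0.09418278,  1.65791034]), 'orientation': array([ 0.70408937, -0.70180644,  0.0770469 , -0.07608985])}
wrist {'K': array([[269.37930893,   0.        , 253.52197566],
       [  0.        , 269.37930893, 190.31399712],
       [  0.        ,   0.        ,   1.        ]]), 'dist': array([0.01315315, 0.        , 0.        , 0.        , 0.        ]), 'origin': array([0.12635795, 0.61613445, 0.37256411]), 'orientation': array([0.80230965, 0.57832813, 0.08537564, 0.12061011])}
```

View pics/side0.png

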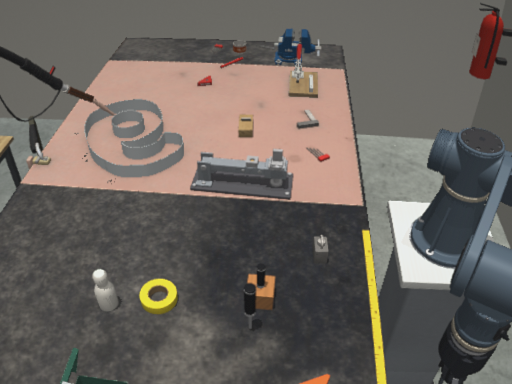

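View pics/top0.png

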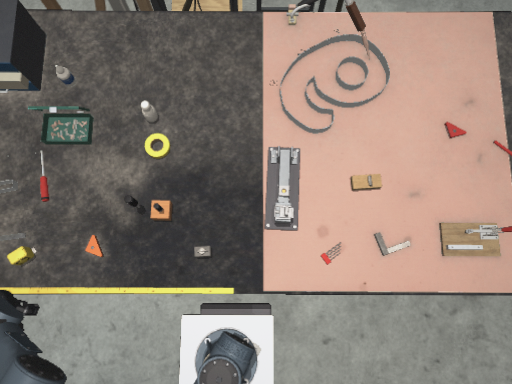

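View pics/wrist0.png

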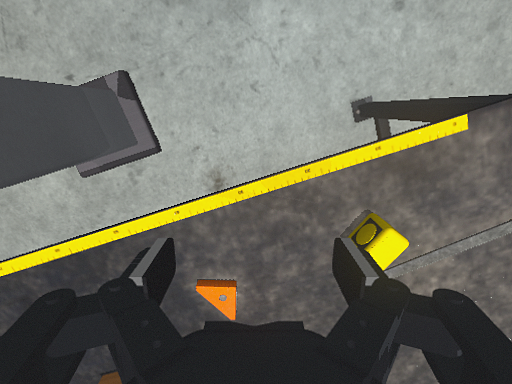

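```bash
python3 - <<'E'
import cv2
a=cv2.imread('pics/side0.png')[240:340,200:340]; cv2.imwrite('pics/c1.png',cv2.resize(a,None,fx=5,fy=5,interpolation=cv2.INTER_CUBIC))
b=cv2.imread('pics/top0.png')
cv2.imwrite('pics/c2.png',cv2.resize(b[180:235,110:190],None,fx=8,fy=8,interpolation=cv2.INTER_CUBIC))
cv2.imwrite('pics/c3.png',cv2.resize(b[140:240,255:315],None,fx=6,fy=6,interpolation=cv2.INTER_CUBIC))
E
```

```text
(no output)
```

View pics/c1.png

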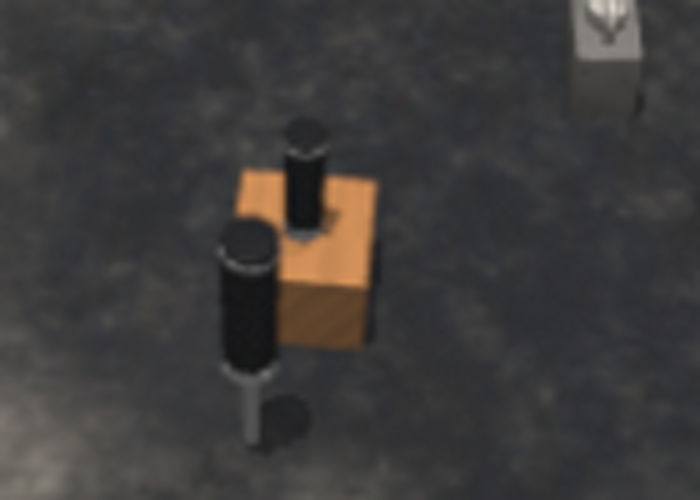

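View pics/c2.png

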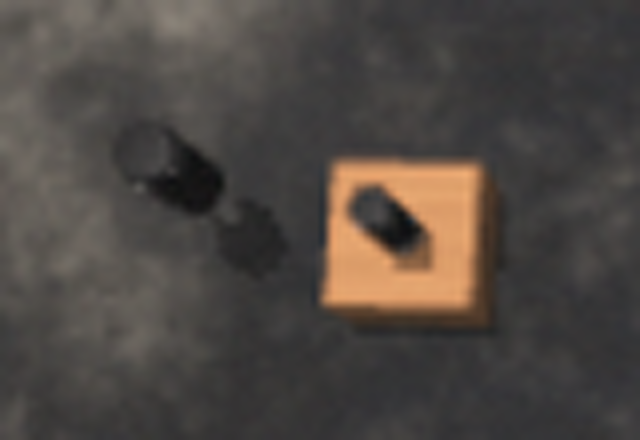

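View pics/c3.png

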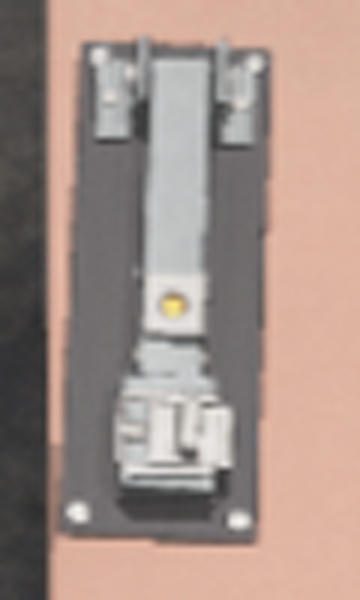

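```bash
cat > h.py <<'E'
import cv2,numpy as np
from scipy.spatial.transform import Rotation as R
from station import sense, snapshot, camera_info
def ray(c,px):
    u=cv2.undistortPoints(np.array(px,float).reshape(-1,1,2),c['K'],c['dist']).reshape(-1,2)
    return np.c_[u,np.ones(len(u))]@R.from_quat(c['orientation']).as_matrix().T
def onz(c,px,z):
    r=ray(c,px); o=c['origin']; return o+r*((z-o[2])/r[:,2])[:,None]
def depthpts(c,d):
    v,u=np.mgrid[:384,:512]; r=ray(c,np.c_[u.ravel(),v.ravel()])
    return (c['origin']+r*d.reshape(-1,1)).reshape(384,512,3)
def proj(c,p):
    Rm=R.from_quat(c['orientation']).as_matrix().T
    return cv2.projectPoints(np.array(p,float).reshape(-1,3),Rm,-Rm@c['origin'],c['K'],c['dist'])[0].reshape(-1,2)
E
python3 - <<'E'
from h import *
for n in['top','side']:
    c=camera_info(n); im=cv2.imread(f'pics/{n}0.png'); d=np.load(f'pics/{n}0.npy'); P=depthpts(c,d); hsv=cv2.cvtColor(im,cv2.COLOR_BGR2HSV)
    o=P[...,2]
    m=(hsv[...,0]<20)&(hsv[...,1]>100)&(abs(o-.05)<.008)
    mm=cv2.connectedComponentsWithStats(m.astype(np.uint8));
    for s,ce in zip(mm[2][1:],mm[3][1:]):
        if s[4]>40: print(n,'orange',s,ce,onz(c,[ce],.05))
    if 1:
        # stand extents
        for s in range(1,mm[0]):
            if mm[2][s,4]>100:
                ct=cv2.findContours((mm[1]==s).astype(np.uint8),0,2)[0][0]
                w=onz(c,ct.reshape(-1,2),.05)[:,:2].astype(np.float32); print(cv2.minAreaRect(w))
    # brass
    m=(hsv[...,0]>15)&(hsv[...,0]<32)&(hsv[...,1]>110)&(hsv[...,2]>120)&(o>.07)&(o<.11)
    v,u=np.nonzero(m); print('brass',len(u),u.mean() if len(u) else 0,v.mean() if len(u) else 0)
    if len(u): print(onz(c,[[u.mean(),v.mean()]],.09))
    # heights of tall black tools
    sel=(o>.06)&(hsv[...,2]<70)&(P[...,0]>.3)&(P[...,0]<1)&(P[...,1]>-.3)&(P[...,1]<.6)
    mm=cv2.connectedComponentsWithStats(sel.astype(np.uint8))
    for i in range(1,mm[0]):
        if mm[2][i,4]>8:
            q=P[mm[1]==i]; print('tall',mm[2][i],q.min(0).round(3),q.max(0).round(3),np.median(q,0).round(3))
    # base plate
    sel=(abs(o-.012)<.006)&(hsv[...,1]<60)&(hsv[...,2]<130)&(P[...,1]<.03)&(P[...,1]>-.3)&(P[...,0]>.3)&(P[...,0]<1)
    mm=cv2.connectedComponentsWithStats(sel.astype(np.uint8)); 
    for i in range(1,mm[0]):
        if mm[2][i,4]>150:
            ct=max(cv2.findContours((mm[1]==i).astype(np.uint8),0,2)[0],key=len)
            print('plate',mm[2][i],cv2.minAreaRect(onz(c,ct.reshape(-1,2),.012)[:,:2].astype(np.float32)))
E
```

```text
top orange [150 200  20  19 263] [160.01520913 209.9391635 ] [[0.5086192  0.23976762 0.05      ]]
((0.5115593671798706, 0.24086125195026398), (0.06532642245292664, 0.06470131129026413), 88.97462463378906)
brass 4 283.5 190.5
[[ 0.57181006 -0.19555362  0.09      ]]
tall [ 79 107  10   4  27] [0.851 0.513 0.069] [0.883 0.52  0.153] [0.865 0.517 0.112]
tall [124 195  15  13 109] [0.516 0.314 0.061] [0.542 0.341 0.157] [0.526 0.323 0.136]
tall [155 204   7   7  28] [0.501 0.231 0.066] [0.518 0.245 0.125] [0.509 0.235 0.106]
plate [ 265  147   35   83 1159] ((0.5994953513145447, -0.1964813768863678), (0.11611878126859665, 0.30649611353874207), 87.20695495605469)
side orange [248 274   9  12  72] [252.54166667 278.83333333] [[0.53025758 0.22164328 0.05      ]]
side orange [256 276  19  24 290] [266.1        289.07241379] [[0.49566359 0.24976807 0.05      ]]
((0.4988727271556854, 0.24359793961048126), (0.06992313265800476, 0.038622379302978516), 89.13300323486328)
brass 1 252.0 160.0
[[ 0.56872797 -0.20028475  0.09      ]]
tall [257 263   9  23 169] [0.5   0.228 0.061] [0.519 0.253 0.123] [0.51  0.247 0.102]
tall [244 284  12  31 330] [0.515 0.318 0.065] [0.54  0.342 0.156] [0.528 0.337 0.12 ]
tall [ 71 353   7  18  54] [0.842 0.515 0.06 ] [0.883 0.563 0.153] [0.867 0.517 0.09 ]
plate [119 156  62  21 191] ((0.8973343968391418, -0.22836968302726746), (0.20971137285232544, 0.05432857200503349), 30.196979522705078)
plate [ 190  171  103   28 1645] ((0.5993086099624634, -0.1886269748210907), (0.11857498437166214, 0.3079710304737091), 88.08935546875)
```

```bash
python3 -m inch '[[-1,[-0.8,-0.45,0],[0,0,0]],[-1,[-0.8,-0.45,0],[0,0,0]],[-1,[-0.8,-0.45,0],[0,0,0]]]'
python3 -m inch '[[-1,[-0.8,-0.45,0],[0,0,0]],[-1,[-0.8,-0.45,0],[0,0,0]],[-1,[-0.8,-0.45,0],[0,0,0]]]'
python3 -m inch '[[-1,[-0.8,-0.45,0],[0,0,0]],[-1,[-0.8,-0.45,0],[0,0,0]],[-1,[-0.8,-0.45,0],[0,0,0]]]'
python3 -m inch '[[-1,[-0.8,-0.5,-0.3],[0,0,0.1]],[-1,[-0.8,-0.5,-0.3],[0,0,0.1]],[-1,[-0.8,-0.5,-0.3],[0,0,0.1]],[-1,[-0.8,-0.5,-0.3],[0,0,0.1]],[-1,[-0.8,-0.5,-0.3],[0,0,0.1]]]'
python3 -m inch '[[-1,[0,0,0],[0,0,0.1]],[-1,[0,0,0],[0,0,0.1]],[-1,[0,0,0],[0,0,0.1]],[-1,[0,0,0],[0,0,0.1]],[-1,[0,0,0],[0,0,0.1]],[-1,[0,0,0],[0,0,0.1]]]'
python3 - <<'E'
from h import *
print(sense()['tcp_pos'],camera_info('wrist'))
im,d=snapshot('wrist');cv2.imwrite('pics/w1.png',im);np.save('pics/w1.npy',d)
im,d=snapshot('top');cv2.imwrite('pics/t1.png',im)
E
```

```text
t: 0.45
tcp_pos: [0.2613, 0.5218, 0.2308]
tool_rot: [0.162, 0.987, -0.002, 0.0]
force: [-0.2, 0.8, -0.7]
finger_gap: 0.997
t: 0.75
tcp_pos: [0.3231, 0.4546, 0.2311]
tool_rot: [0.162, 0.987, -0.001, 0.0]
force: [-0.5, 0.9, 0.8]
finger_gap: 0.998
t: 1.05
tcp_pos: [0.385, 0.3875, 0.2313]
tool_rot: [0.162, 0.987, -0.0, 0.001]
force: [-0.4, 0.4, 0.5]
finger_gap: 1.002
t: 1.55
tcp_pos: [0.4419, 0.3176, 0.2613]
tool_rot: [0.458, 0.889, 0.0, -0.0]
force: [-0.1, -0.3, -0.6]
finger_gap: 1.006
t: 2.15
tcp_pos: [0.4418, 0.3175, 0.2612]
tool_rot: [0.708, 0.706, -0.0, -0.0]
force: [0.0, 0.8, -0.6]
finger_gap: 0.999
[0.44175551 0.3174928  0.26115476] {'K': array([[269.37930893,   0.        , 253.52197566],
       [  0.        , 269.37930893, 190.31399712],
       [  0.        ,   0.        ,   1.        ]]), 'dist': array([0.01315315, 0.        , 0.        , 0.        , 0.        ]), 'origin': array([0.44237357, 0.39197595, 0.40328097]), 'orientation': array([ 9.88945565e-01, -1.52010163e-03, -7.18194213e-04,  1.48269496e-01])}
```

View pics/w1.png

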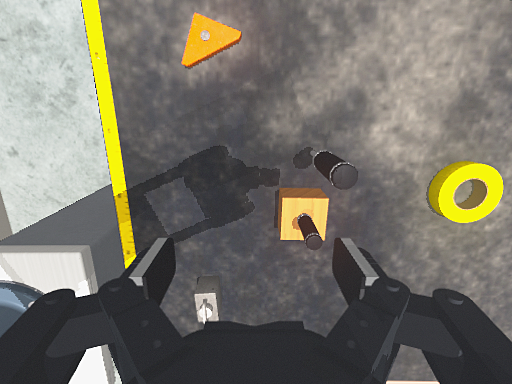

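```bash
python3 - <<'E'
from h import *
c=camera_info('wrist'); im=cv2.imread('pics/w1.png'); d=np.load('pics/w1.npy'); P=depthpts(c,d); hsv=cv2.cvtColor(im,cv2.COLOR_BGR2HSV); o=P[...,2]
m=((hsv[...,0]<20)&(hsv[...,1]>80)&(abs(o-.05)<.006)).astype(np.uint8)
m[:150]=0
ct=max(cv2.findContours(m,0,2)[0],key=cv2.contourArea); print(cv2.boundingRect(ct))
print(cv2.minAreaRect(onz(c,ct.reshape(-1,2),.05)[:,:2].astype(np.float32)), cv2.minAreaRect(P[m>0][:,:2].astype(np.float32)))
sel=((o>.055)&(o<.2)&(hsv[...,2]<90)&(abs(P[...,0]-.52)<.05)&(P[...,1]>.2)&(P[...,1]<.37)).astype(np.uint8)
mm=cv2.connectedComponentsWithStats(sel)
for i in range(1,mm[0]):
    if mm[2][i,4]>20:
        q=P[mm[1]==i]; print(mm[2][i],q.min(0).round(4),q.max(0).round(4)); t=q[q[:,2]>q[:,2].max()-.004]; print('top',len(t),(t.min(0)+t.max(0))/2)
cv2.imwrite('pics/c4.png',cv2.resize(im[140:260,260:370],None,fx=5,fy=5,interpolation=cv2.INTER_CUBIC))
E
```

```text
(292, 217, 9, 14)
((0.5009010434150696, 0.23229607939720154), (0.00875220075249672, 0.021640196442604065), 18.061309814453125) ((0.5126631855964661, 0.24006544053554535), (0.06426375359296799, 0.06418424099683762), 88.96004486083984)
[314 151  44  39 947] [0.5169 0.3145 0.0683] [0.5424 0.3403 0.1539]
top 433 [0.5294321  0.32751494 0.15189026]
[298 215  25  35 454] [0.5028 0.2315 0.0568] [0.5223 0.2503 0.1213]
top 173 [0.51284422 0.24058237 0.11930465]
```

View pics/c4.png

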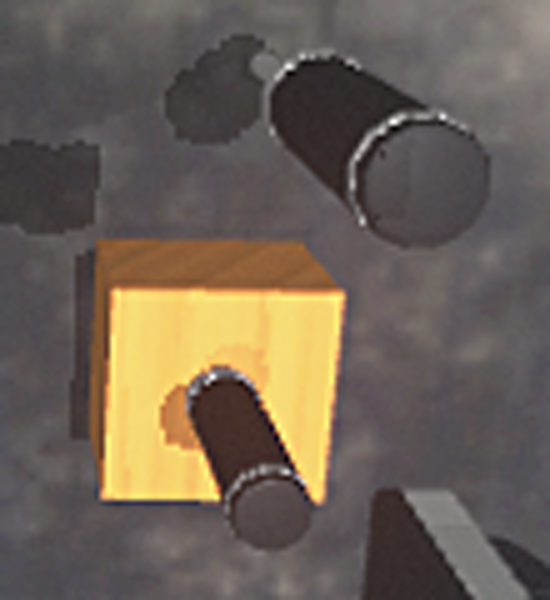

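```bash

python3 -m inch '[[-1,[-0.77,0.71,0],[0,0,0]],[-1,[-0.77,0.71,0],[0,0,0]],[-1,[-0.77,0.71,0],[0,0,0]],[-1,[-0.77,0.71,0.6],[0,0,0]],[-1,[-0.77,0.71,1],[0,0,0]],[-1,[-0.77,0.71,1],[0,0,0]]]'
python3 - <<'E'
from h import *
print(sense()['tcp_pos'],sense()['tool_rot'],camera_info('wrist')['origin'])
im,d=snapshot('wrist');cv2.imwrite('pics/w2.png',im);np.save('pics/w2.npy',d)
E
```

```text
t: 2.85
tcp_pos: [0.5072, 0.2379, 0.1548]
tool_rot: [0.709, 0.705, -0.007, -0.004]
force: [-1.5, 0.1, -0.9]
finger_gap: 0.999
[0.50722143 0.23794613 0.15483508] [ 0.70911901  0.70503984 -0.00704295 -0.00441002] [0.51036019 0.31297194 0.29663411]
```

View pics/w2.png

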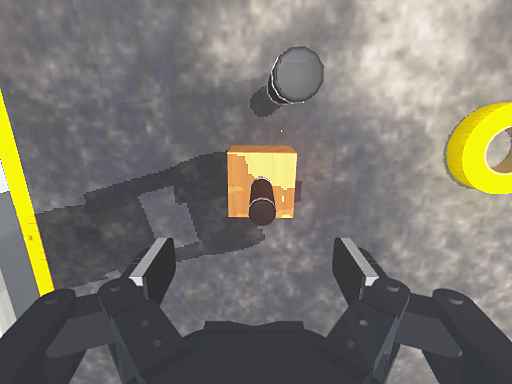

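```bash

python3 -m inch '[[-1,[0,0,0],[0,0,0]],[-1,[0,0,0],[0,0,0]]]'
python3 -m inch '[[-1,[0,0,0.3],[0,0,0]],[-1,[0,0,0.6],[0,0,0]],[-1,[0,0,0.92],[0,0,0]],[-1,[0,0,0.92],[0,0,0]],[-1,[0,0,0.92],[0,0,0]]]'
python3 - <<'E'
from h import *
print(sense()['tcp_pos'],sense()['tool_rot'],sense()['force'])
im,d=snapshot('wrist');cv2.imwrite('pics/w3.png',im)
im,d=snapshot('side');cv2.imwrite('pics/s3.png',im)
E
```

```text
t: 3.1
tcp_pos: [0.5147, 0.2401, 0.1643]
tool_rot: [0.709, 0.705, 0.003, 0.001]
force: [-0.1, -0.6, 0.7]
finger_gap: 0.998
t: 3.6
tcp_pos: [0.5141, 0.2397, 0.0711]
tool_rot: [0.709, 0.705, 0.001, 0.001]
force: [0.7, -0.0, 0.3]
finger_gap: 0.998
[0.51407238 0.23965839 0.07113694] [0.70929847 0.70490686 0.00121177 0.00072644] [ 0.67817669 -0.03327321  0.27610117]
```

View pics/w3.png

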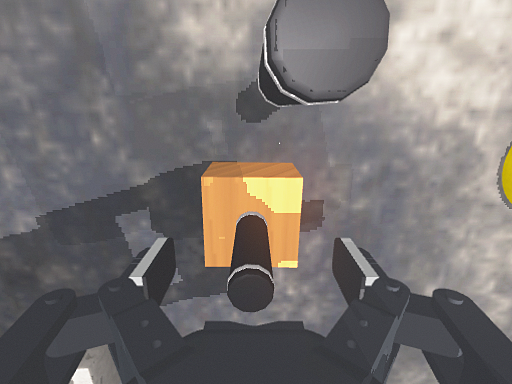

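View pics/s3.png

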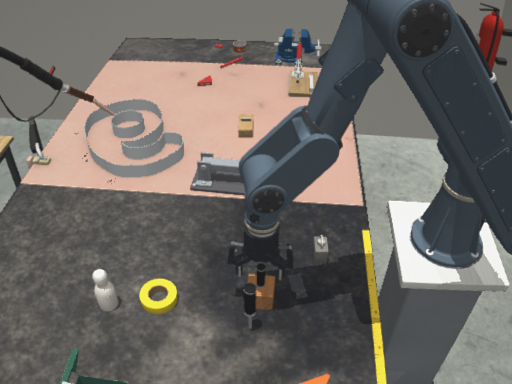

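```bash

python3 -m inch '[[1,[0,0,0],[0,0,0]],[1,[0,0,0],[0,0,0]],[1,[0,0,0],[0,0,0]],[1,[0,0,0],[0,0,0]],[1,[0,0,0],[0,0,0]],[1,[0,0,0],[0,0,0]],[1,[0,0,0],[0,0,0]],[1,[0,0,0],[0,0,0]]]' 60
python3 -c "
from h import *
s=sense();print(s['tcp_pos'],s['tool_rot'],s['force'],s['finger_gap'])
im,d=snapshot('wrist');cv2.imwrite('pics/w4.png',im)"
```

```text
t: 4.5
tcp_pos: [0.5129, 0.2392, 0.0697]
tool_rot: [0.709, 0.705, 0.0, 0.0]
force: [-1.5, -0.9, 5.0]
finger_gap: 0.215
[0.51289957 0.23919361 0.06966477] [7.09446753e-01 7.04759036e-01 6.55363570e-05 4.09847213e-05] [-1.51390686 -0.92762824  5.03658628] 0.215253911895405
```

View pics/w4.png

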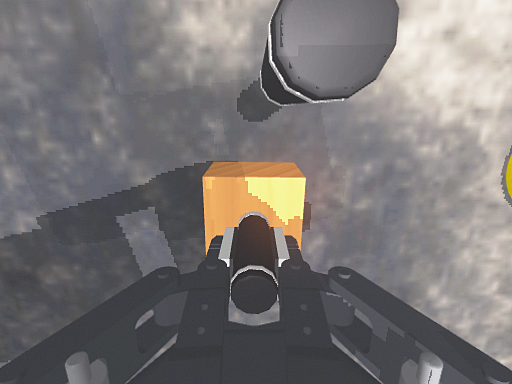

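```bash

python3 -m inch '[[1,[0,0,-0.2],[0,0,0]],[1,[0,0,-0.5],[0,0,0]],[1,[0,0,-1],[0,0,0]],[1,[0,0,-1],[0,0,0]]]'
python3 -m inch '[[1,[0,0,-0.4],[0,0,0]],[1,[-0.4,0,-0.8],[0,0,0]],[1,[-0.8,0.2,-1],[0,0,0]],[1,[-1,0.25,-1],[0,0,0]]]'
python3 -m inch '[[1,[-0.5,0.1,0],[0,0,0]],[1,[-1,0.25,0],[0,0,0]],[1,[-1,0.25,0],[0,0,0]]]'
python3 -m inch '[[1,[-0.5,0.1,0],[0,0,0]],[1,[-1,0.25,0],[0,0,0]],[1,[-1,0.25,0],[0,0,0]]]'
python3 -m inch '[[1,[-0.5,0.1,0],[0,0,0]],[1,[-1,0.25,0],[0,0,0]],[1,[-1,0.25,0],[0,0,0]]]'
python3 -m inch '[[1,[0,0.05,0],[0,0,-0.02]],[1,[-0.4,0.05,0],[0,0,-0.26]],[1,[-0.4,0.05,0],[0,0,-0.26]],[1,[-0.4,0.05,0],[0,0,-0.26]],[1,[-0.4,0.05,0],[0,0,-0.26]],[1,[-0.4,0.05,0],[0,0,-0.26]],[1,[-0.4,0.05,0],[0,0,-0.26]],[1,[-0.4,0.05,0],[0,0,-0.26]],[1,[-0.4,0.05,0],[0,0,-0.26]],[1,[-0.4,0.05,0],[0,0,-0.26]],[1,[-0.4,0.05,0],[0,0,-0.26]],[1,[-0.4,0.05,0],[0,0,-0.26]],[1,[-0.4,0.05,0],[0,0,-0.26]],[1,[-0.4,0.05,0],[0,0,-0.26]]]'
python3 -c "
from h import *
s=sense();print(s['tcp_pos'],s['tool_rot'],s['force'],s['finger_gap'],s['q'])
im,d=snapshot('wrist');cv2.imwrite('pics/w5.png',im);np.save('pics/w5.npy',d)
im,d=snapshot('side');cv2.imwrite('pics/s5.png',im)"
```

```text
t: 4.95
tcp_pos: [0.5171, 0.2404, 0.1748]
tool_rot: [0.709, 0.705, 0.006, 0.003]
force: [1.3, 0.2, 0.4]
finger_gap: 0.217
t: 5.35
tcp_pos: [0.5404, 0.137, 0.2723]
tool_rot: [0.71, 0.705, 0.003, 0.003]
force: [0.3, -0.4, -0.7]
finger_gap: 0.216
t: 5.65
tcp_pos: [0.5634, 0.0333, 0.2685]
tool_rot: [0.712, 0.703, -0.0, 0.001]
force: [0.0, -0.5, -1.5]
finger_gap: 0.216
t: 5.95
tcp_pos: [0.5876, -0.0666, 0.2683]
tool_rot: [0.711, 0.703, -0.0, 0.001]
force: [-0.2, 0.7, -0.4]
finger_gap: 0.221
t: 6.25
tcp_pos: [0.6117, -0.1667, 0.2682]
tool_rot: [0.711, 0.703, -0.0, 0.002]
force: [-0.3, 0.3, -0.6]
finger_gap: 0.218
t: 7.65
tcp_pos: [0.6149, -0.2009, 0.2689]
tool_rot: [-0.027, 1.0, 0.0, -0.0]
force: [-0.5, -0.6, -1.0]
finger_gap: 0.22
[ 0.61486071 -0.20085068  0.26891756] [-2.72574303e-02  9.99628368e-01  2.82056804e-04 -2.81694140e-04] [-0.45135126 -0.5572886  -0.98570588] 0.2199903340279694 [-4.88290775e-01  5.21412343e-01  1.33095657e+00  2.21715831e-04
  1.28999202e+00 -2.11367025e+00]
```

View pics/w5.png

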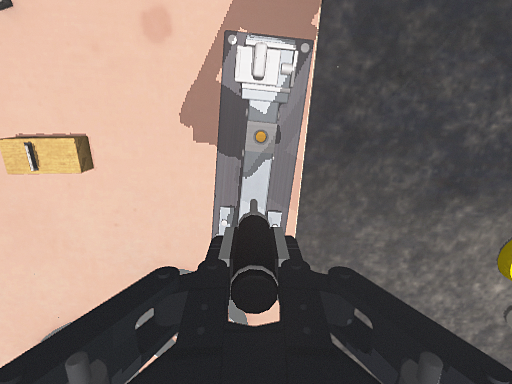

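View pics/s5.png

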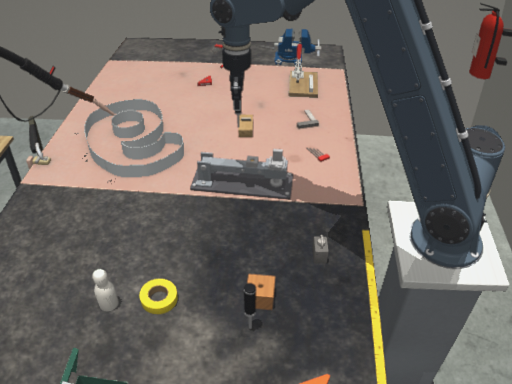

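```bash
python3 - <<'E'
from h import *
c=camera_info('wrist'); im=cv2.imread('pics/w5.png'); d=np.load('pics/w5.npy'); P=depthpts(c,d); hsv=cv2.cvtColor(im,cv2.COLOR_BGR2HSV); o=P[...,2]
m=((hsv[...,0]>10)&(hsv[...,0]<32)&(hsv[...,1]>110)).astype(np.uint8); m[:,:240]=0;m[:,285:]=0;m[:110]=0;m[160:]=0
v,u=np.nonzero(m); print(len(u),u.mean(),v.mean(),np.median(P[m>0],0)); 
print('brass .090',onz(c,[[(u.min()+u.max())/2,(v.min()+v.max())/2]],.090), onz(c,[[u.mean(),v.mean()]],.09))
# boss rim
b=((abs(o-.096)<.004)&(abs(P[...,0]-.57)<.04)&(abs(P[...,1]+.195)<.04)).astype(np.uint8)
q=P[b>0]; print('boss',cv2.minAreaRect(q[:,:2].astype(np.float32)),len(q))
# tab
t=((o>.126)&(o<.14)&(abs(P[...,0]-.495)<.05)&(abs(P[...,1]+.2)<.05)); q=P[t];print('tab',cv2.minAreaRect(q[:,:2].astype(np.float32)),len(q),np.median(q[:,2]))
# plate
s=((abs(o-.012)<.004)&(P[...,0]>.4)&(P[...,0]<.75)&(abs(P[...,1]+.195)<.09)&(hsv[...,1]<70)); q=P[s]
print('plate',cv2.minAreaRect(q[:,:2].astype(np.float32)),len(q))
tcp=sense()['tcp_pos']; Rm=R.from_quat(sense()['tool_rot']).as_matrix()
print('tip expected px',proj(c,tcp+Rm[:,2]*.0647),proj(c,tcp+Rm[:,2]*.0197))
cv2.imwrite('pics/c5.png',cv2.resize(im[30:310,190:330],None,fx=2.1,fy=2.1,interpolation=cv2.INTER_CUBIC))
E
```

```text
85 260.4235294117647 136.12941176470588 [ 0.57191003 -0.19604179  0.08965159]
brass .090 [[ 0.57174398 -0.19575967  0.09      ]] [[ 0.57189805 -0.19584014  0.09      ]]
boss ((0.5724053382873535, -0.19598636031150818), (0.03391778841614723, 0.0339919850230217), 87.3052978515625) 765
tab ((0.49685972929000854, -0.20230644941329956), (0.011937186121940613, 0.030919592827558517), 87.35716247558594) 431 0.13121202671888282
plate ((0.5988917946815491, -0.19736437499523163), (0.11979784816503525, 0.30388015508651733), 87.25448608398438) 7937
tip expected px [[253.99182617 203.29855652]] [[254.08332341 226.56303149]]
```

View pics/c5.png

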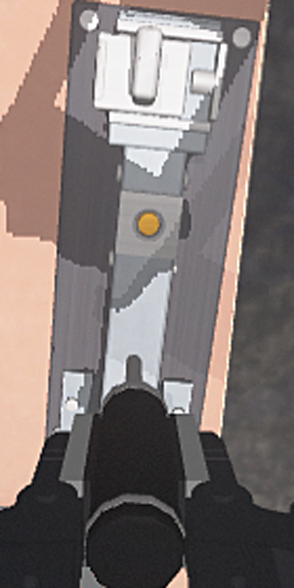

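```bash

python3 -m inch '[[1,[0.2,0.04,0],[0,0,0]],[1,[0.42,0.07,0.3],[0,0,0]],[1,[0.42,0.07,0.6],[0,0,0]],[1,[0.42,0.07,0.9],[0,0,0]],[1,[0.42,0.07,0.9],[0,0,0]],[1,[0.42,0.07,0.9],[0,0,0]],[1,[0.42,0.07,0.9],[0,0,0]]]'
python3 -c "
from h import *
s=sense();print(s['tcp_pos'],s['tool_rot'],s['force'],s['finger_gap'])
c=camera_info('wrist')
im,d=snapshot('wrist');cv2.imwrite('pics/w6.png',im)
cv2.imwrite('pics/c6.png',cv2.resize(im[100:320,190:330],None,fx=2.6,fy=2.6,interpolation=cv2.INTER_CUBIC))
Rm=R.from_quat(s['tool_rot']).as_matrix()
print(proj(c,s['tcp_pos']+Rm[:,2]*.0647),proj(c,[.5721,-.1959,.096]))
"
```

```text
t: 8.45
tcp_pos: [0.574, -0.1976, 0.1811]
tool_rot: [-0.028, 1.0, -0.001, 0.002]
force: [0.4, 0.6, -2.0]
finger_gap: 0.219
[ 0.57399525 -0.19760361  0.1810769 ] [-2.79781634e-02  9.99606895e-01 -9.35389537e-04  1.55030945e-03] [ 0.39861869  0.57868601 -1.95987395] 0.21888973429957206
[[254.02475255 203.34795945]] [[256.22053699 193.36055542]]
```

View pics/c6.png

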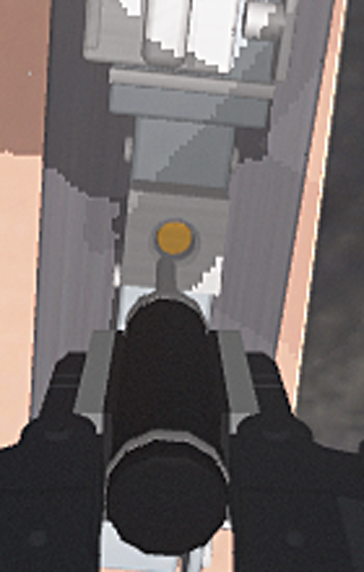

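```bash

python3 -m inch '[[1,[0.02,0.018,0],[0,0,0]],[1,[0.02,0.018,0],[0,0,0]],[1,[0.02,0.018,0.06],[0,0,0]],[1,[0.02,0.018,0.12],[0,0,0]],[1,[0.02,0.018,0.12],[0,0,0]],[1,[0.02,0.018,0.12],[0,0,0]]]'
python3 -c "
from h import *
s=sense();print(s['tcp_pos'],s['tool_rot'],s['force'],s['finger_gap'])
im,d=snapshot('wrist')
cv2.imwrite('pics/c7.png',cv2.resize(im[100:320,190:330],None,fx=2.6,fy=2.6,interpolation=cv2.INTER_CUBIC))
"
```

```text
t: 9.1
tcp_pos: [0.5703, -0.1951, 0.1668]
tool_rot: [-0.028, 1.0, 0.0, -0.0]
force: [0.7, -0.2, -0.7]
finger_gap: 0.217
[ 0.57030317 -0.19511401  0.16677388] [-2.80604172e-02  9.99606106e-01  2.40982679e-04 -4.33570363e-04] [ 0.68040448 -0.18335438 -0.68067386] 0.21690897219743177
```

View pics/c7.png

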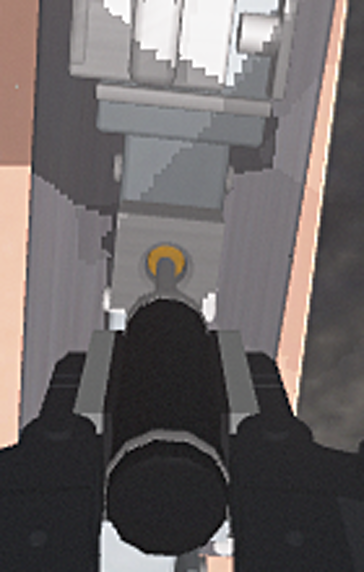

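```bash

python3 -m inch '[[1,[-0.01,-0.005,0],[0,0,0]],[1,[-0.01,-0.005,0],[0,0,0]],[1,[-0.01,-0.005,0.06],[0,0,0]],[1,[-0.01,-0.005,0.12],[0,0,0]],[1,[-0.01,-0.005,0.12],[0,0,0]],[1,[-0.01,-0.005,0.12],[0,0,0]]]'
python3 -c "
from h import *
s=sense();print(s['tcp_pos'],s['tool_rot'],s['force'],s['finger_gap'])
im,d=snapshot('wrist')
cv2.imwrite('pics/c8.png',cv2.resize(im[100:320,190:330],None,fx=2.6,fy=2.6,interpolation=cv2.INTER_CUBIC))
"
```

```text
t: 9.75
tcp_pos: [0.5713, -0.1955, 0.1549]
tool_rot: [-0.028, 1.0, 0.0, -0.0]
force: [-0.3, 0.8, -1.0]
finger_gap: 0.22
[ 0.5712663  -0.19549746  0.15491248] [-2.80708477e-02  9.99605793e-01  2.75232228e-04 -4.58383548e-04] [-0.34538138  0.83165365 -1.02766111] 0.22016787096528304
```

View pics/c8.png

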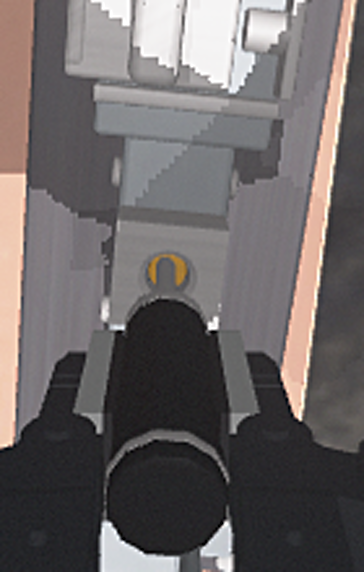

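```bash

python3 -m inch '[[1,[0.0,0,0.02],[0,0,0]],[1,[0,0,0.04],[0,0,0]],[1,[0,0,0.06],[0,0,0]],[1,[0,0,0.08],[0,0,0]],[1,[0,0,0.08],[0,0,0]],[1,[0,0,0.08],[0,0,0]]]'
python3 -m inch '[[1,[0.0,0,0.01],[0,0,0]],[1,[0,0,0.02],[0,0,0]],[1,[0,0,0.02],[0,0,0]]]'

```

```text
t: 10.4
tcp_pos: [0.5717, -0.1957, 0.1473]
tool_rot: [-0.028, 1.0, -0.0, 0.0]
force: [0.6, 0.3, 2.4]
finger_gap: 0.214
t: 10.7
tcp_pos: [0.5718, -0.1957, 0.146]
tool_rot: [-0.028, 1.0, -0.0, 0.0]
force: [-0.8, 0.3, 6.2]
finger_gap: 0.22
```

```bash

python3 -m inch '[[1,[0.0,0,0.01],[0,0,0]],[1,[0,0,0.02],[0,0,0]],[1,[0,0,0.02],[0,0,0]]]'
python3 -m inch '[[1,[0.0,0,0.01],[0,0,0]],[1,[0,0,0.02],[0,0,0]],[1,[0,0,0.02],[0,0,0]]]'

```

```text
t: 11.0
tcp_pos: [0.572, -0.1958, 0.1454]
tool_rot: [-0.028, 1.0, -0.0, 0.001]
force: [-2.2, 1.0, 13.8]
finger_gap: 0.221
t: 11.3
tcp_pos: [0.5722, -0.1959, 0.1448]
tool_rot: [-0.028, 1.0, -0.001, 0.001]
force: [-4.7, 2.4, 19.1]
finger_gap: 0.218
```

```bash

python3 -m inch '[[1,[0,0,-0.15],[0,0,0]],[1,[0,0,-0.5],[0,0,0]],[1,[-0.3,0,-1],[0,0,0]],[1,[-0.4,0,-1],[0,0,0]],[1,[-0.4,0,-1],[0,0,0]],[1,[-0.4,0,-1],[0,0,0]]]'
python3 -c "
from h import *
s=sense();print(s['tcp_pos'],s['tool_rot'],s['force'],s['finger_gap'])
c=camera_info('wrist')
im,d=snapshot('wrist');P=depthpts(c,d);cv2.imwrite('pics/w9.png',im)
hsv=cv2.cvtColor(im,cv2.COLOR_BGR2HSV)
m=((hsv[...,0]>10)&(hsv[...,0]<32)&(hsv[...,1]>110)&(np.hypot(P[...,0]-.572,P[...,1]+.196)<.008))
print(m.sum(),np.median(P[m],0)); 
b=(np.hypot(P[...,0]-.572,P[...,1]+.196)<.02)&(abs(P[...,2]-.096)<.003); print(np.median(P[b],0))
Rm=R.from_quat(s['tool_rot']).as_matrix();print(proj(c,s['tcp_pos']+Rm[:,2]*.0647))
"
```

```text
t: 11.9
tcp_pos: [0.6101, -0.1928, 0.2397]
tool_rot: [-0.028, 1.0, 0.001, -0.002]
force: [-0.8, 0.3, -1.5]
finger_gap: 0.219
[ 0.61007992 -0.19277737  0.2397198 ] [-2.82926206e-02  9.99597960e-01  7.40861755e-04 -1.70210128e-03] [-0.76943447  0.31996257 -1.51760863] 0.2193166436392125
89 [ 0.57170373 -0.19554435  0.08145131]
[ 0.57148285 -0.19594064  0.09543619]
[[254.05662929 203.34638906]]
```

View pics/w9.png

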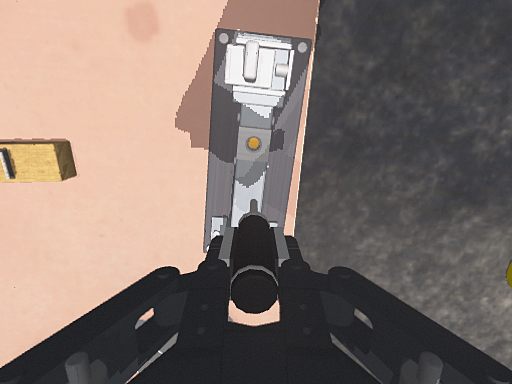

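```bash

python3 -m inch '[[1,[0.07,0.4,0],[0,0,0]],[1,[0.17,0.9,0],[0,0,0]],[1,[0.17,1,0],[0,0,0]]]'
python3 -m inch '[[1,[0.07,0.5,0],[0,0,0]],[1,[0.17,1,0],[0,0,0]],[1,[0.17,1,0],[0,0,0]]]'
python3 -m inch '[[1,[0.07,0.5,0],[0,0,0]],[1,[0.17,1,0],[0,0,0]],[1,[0.17,1,0],[0,0,0]]]'
python3 -m inch '[[1,[0.07,0.5,0],[0,0,0]],[1,[0.17,1,0],[0,0,0]],[1,[0.17,1,0],[0,0,0]]]'
python3 -m inch '[[1,[0.03,0.2,0],[0,0,0]],[1,[0.05,0.38,0],[0,0,0]],[1,[0.05,0.38,0],[0,0,0]],[1,[0.05,0.38,0],[0,0,0]],[1,[0.05,0.38,0],[0,0,0]],[1,[0.05,0.38,0],[0,0,0]]]'
python3 -c "
from h import *
s=sense();print(s['tcp_pos'],s['tool_rot'],s['force'],s['finger_gap'],s['q'])
c=camera_info('wrist')
Rm=R.from_quat(s['tool_rot']).as_matrix(); e=np.array([.5126,.2403,0])-s['tcp_pos']; print(Rm.T@e*10)
im,d=snapshot('wrist');cv2.imwrite('pics/w10.png',im)
print(proj(c,s['tcp_pos']+Rm[:,2]*.0647),proj(c,[.5126,.2403,.05]))
"
```

```text
t: 12.25
tcp_pos: [0.5841, -0.0897, 0.2389]
tool_rot: [-0.029, 1.0, 0.002, -0.004]
force: [0.1, 0.8, -1.0]
finger_gap: 0.217
t: 12.55
tcp_pos: [0.5619, 0.0095, 0.2395]
tool_rot: [-0.031, 1.0, 0.002, -0.004]
force: [-0.0, -0.8, -0.7]
finger_gap: 0.221
t: 12.85
tcp_pos: [0.5402, 0.1073, 0.2399]
tool_rot: [-0.031, 1.0, 0.001, -0.003]
force: [-0.7, -0.6, -0.5]
finger_gap: 0.22
t: 13.15
tcp_pos: [0.5186, 0.2056, 0.2402]
tool_rot: [-0.031, 1.0, 0.001, -0.002]
force: [-0.4, -1.0, -1.1]
finger_gap: 0.219
t: 13.75
tcp_pos: [0.5143, 0.2386, 0.2411]
tool_rot: [-0.027, 1.0, -0.0, -0.0]
force: [-0.0, 0.5, -1.2]
finger_gap: 0.215
[0.51430429 0.23856967 0.24110709] [-2.74151899e-02  9.99624083e-01 -2.53314407e-04 -1.86922165e-04] [-0.02714227  0.46756948 -1.1553121 ] 0.21485158133998836 [ 2.37490135e-01  4.37883483e-01  1.56913611e+00 -4.60572552e-04
  1.13504437e+00 -1.38794894e+00]
[0.01513433 0.01940779 2.41106766]
[[254.04538572 203.34780839]] [[255.41603863 168.27358764]]
```

View pics/w10.png

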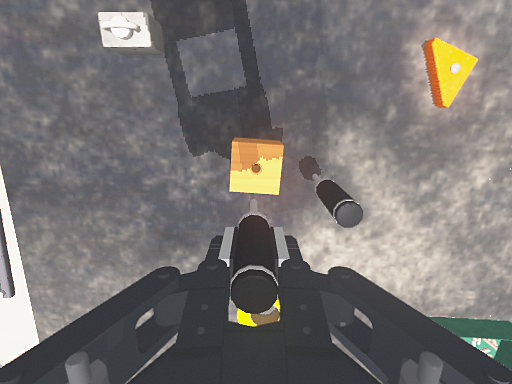

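```bash

python3 -m inch '[[1,[0.01,0.015,0.2],[0,0,0]],[1,[0.01,0.015,0.5],[0,0,0]],[1,[0.01,0.015,0.8],[0,0,0]],[1,[0.01,0.015,1],[0,0,0]],[1,[0.01,0.015,1],[0,0,0]],[1,[0.01,0.015,1],[0,0,0]],[1,[0.01,0.015,1],[0,0,0]],[1,[0.01,0.015,1],[0,0,0]]]'
python3 -c "
from h import *
s=sense();print(s['tcp_pos'],s['tool_rot'],s['force'],s['finger_gap'])
c=camera_info('wrist')
Rm=R.from_quat(s['tool_rot']).as_matrix(); e=np.array([.5126,.2403,0])-s['tcp_pos']; print(Rm.T@e*10)
im,d=snapshot('wrist');cv2.imwrite('pics/c11.png',cv2.resize(im[100:320,190:330],None,fx=2.6,fy=2.6,interpolation=cv2.INTER_CUBIC))
im,d=snapshot('side');cv2.imwrite('pics/s11.png',cv2.resize(im[220:340,200:320],None,fx=4,fy=4,interpolation=cv2.INTER_CUBIC))
"
```

```text
t: 14.6
tcp_pos: [0.514, 0.2414, 0.1428]
tool_rot: [-0.028, 1.0, 0.0, 0.002]
force: [0.2, -0.0, -0.5]
finger_gap: 0.219
[0.51398586 0.2414392  0.14279739] [-2.80846387e-02  9.99604346e-01  3.09744263e-04  1.51966335e-03] [ 0.20384762 -0.00211751 -0.52076282] 0.21925260835523672
[ 0.01883945 -0.01135825  1.42791714]
```

View pics/c11.png

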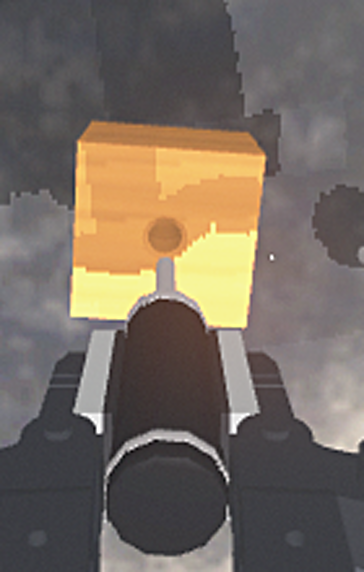

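View pics/s11.png

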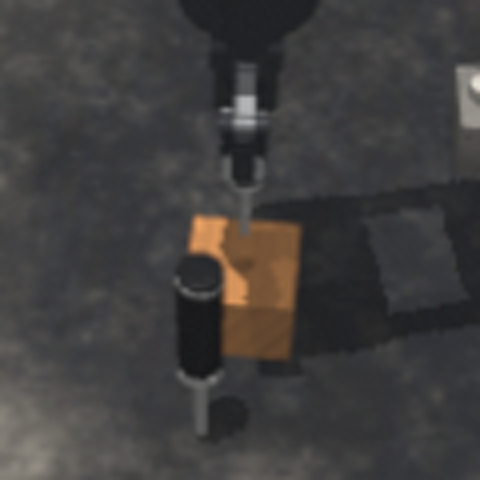

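```bash

python3 -m inch '[[1,[0.005,-0.008,0.08],[0,0,0]],[1,[0.005,-0.008,0.16],[0,0,0]],[1,[0.005,-0.008,0.18],[0,0,0]],[1,[0.005,-0.008,0.18],[0,0,0]],[1,[0.005,-0.008,0.18],[0,0,0]]]'
python3 -c "
from h import *
s=sense();print(s['tcp_pos'],s['tool_rot'],s['force'],s['finger_gap'])
Rm=R.from_quat(s['tool_rot']).as_matrix(); e=np.array([.5126,.2403,0])-s['tcp_pos']; print(Rm.T@e*10)
im,d=snapshot('wrist');cv2.imwrite('pics/c12.png',cv2.resize(im[100:320,190:330],None,fx=2.6,fy=2.6,interpolation=cv2.INTER_CUBIC))
"
```

```text
t: 15.2
tcp_pos: [0.5124, 0.2404, 0.1231]
tool_rot: [-0.028, 1.0, -0.0, -0.0]
force: [-0.7, 0.1, -0.3]
finger_gap: 0.22
[0.5124462 0.2404127 0.1230608] [-2.80974271e-02  9.99605173e-01 -4.13633318e-05 -1.77056321e-04] [-0.65706242  0.0999741  -0.31874155] 0.22030330416650543
[-1.91069683e-03 -1.12209020e-03  1.23060746e+00]
```

View pics/c12.png

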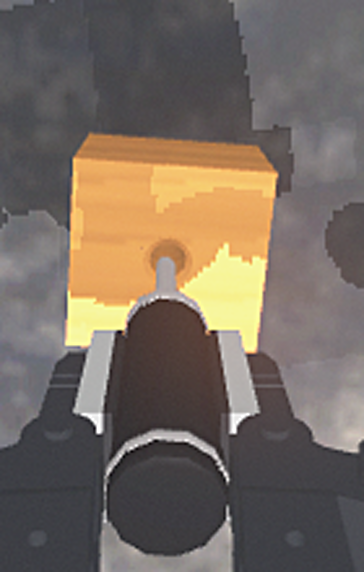

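```bash

python3 -m inch '[[1,[0,0,0.08],[0,0,0]],[1,[0,0,0.16],[0,0,0]],[1,[0,0,0.24],[0,0,0]],[1,[0,0,0.24],[0,0,0]]]'
python3 -m inch '[[1,[0,0,0.08],[0,0,0]],[1,[0,0,0.16],[0,0,0]],[1,[0,0,0.24],[0,0,0]],[1,[0,0,0.26],[0,0,0]],[1,[0,0,0.26],[0,0,0]],[1,[0,0,0.26],[0,0,0]]]'

```

```text
t: 15.65
tcp_pos: [0.5117, 0.2402, 0.0977]
tool_rot: [-0.028, 1.0, -0.0, -0.001]
force: [-0.5, 0.6, -1.2]
finger_gap: 0.217
t: 16.25
tcp_pos: [0.5126, 0.2404, 0.0734]
tool_rot: [-0.028, 1.0, 0.0, 0.0]
force: [-0.7, 0.4, -0.9]
finger_gap: 0.218
```

```bash

python3 -m inch '[[1,[0,0,0.02],[0,0,0]],[1,[0,0,0.03],[0,0,0]],[1,[0,0,0.03],[0,0,0]]]'
python3 -c "
from h import *
s=sense();print(s['tcp_pos'],s['force'])
im,d=snapshot('wrist');cv2.imwrite('pics/c13.png',cv2.resize(im[100:320,190:330],None,fx=2.6,fy=2.6,interpolation=cv2.INTER_CUBIC))
"
```

```text
t: 16.55
tcp_pos: [0.5124, 0.2404, 0.0703]
tool_rot: [-0.028, 1.0, 0.0, -0.0]
force: [-0.5, -0.1, -0.6]
finger_gap: 0.221
[0.51242208 0.24043745 0.0703222 ] [-0.46758019 -0.10274006 -0.57871622]
```

View pics/c13.png

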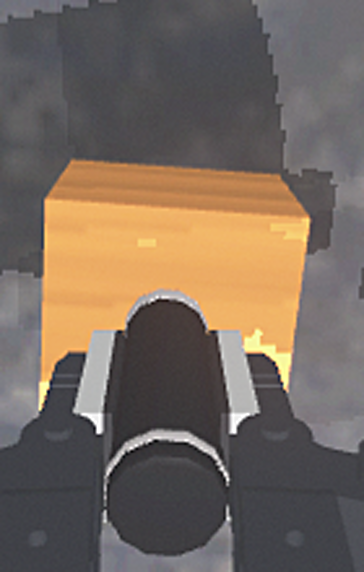

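```bash

python3 -m inch '[[1,[0,0,0.01],[0,0,0]],[1,[0,0,0.02],[0,0,0]],[1,[0,0,0.02],[0,0,0]]]'
python3 -m inch '[[0.2,[0,0,0],[0,0,0]],[-0.3,[0,0,0],[0,0,0]],[-0.3,[0,0,0],[0,0,0]],[-0.3,[0,0,0],[0,0,0]],[-0.3,[0,0,0],[0,0,0]],[-0.3,[0,0,0],[0,0,0]]]'
python3 -m inch '[[-0.3,[0,0,-0.3],[0,0,0]],[-0.3,[0,0,-0.6],[0,0,0]],[-0.3,[0,0,-1],[0,0,0]],[-0.3,[0,0,-1],[0,0,0]],[-0.3,[0,0,-1],[0,0,0]]]'
python3 -c "
from h import *
s=sense();print(s['tcp_pos'],s['force'])
c=camera_info('wrist')
im,d=snapshot('wrist');cv2.imwrite('pics/w14.png',im);P=depthpts(c,d)
hsv=cv2.cvtColor(im,cv2.COLOR_BGR2HSV)
b=(np.hypot(P[...,0]-.5126,P[...,1]-.2403)<.02)&(P[...,2]>.06)&(P[...,2]<.14); q=P[b];print(q.min(0),q.max(0))
im,d=snapshot('side');cv2.imwrite('pics/s14.png',cv2.resize(im[220:340,200:320],None,fx=4,fy=4,interpolation=cv2.INTER_CUBIC))
"
```

```text
t: 16.9
tcp_pos: [0.5127, 0.2405, 0.0696]
tool_rot: [-0.028, 1.0, 0.0, 0.0]
force: [-2.3, -0.5, 7.6]
finger_gap: 0.21
t: 17.5
tcp_pos: [0.5124, 0.2404, 0.0681]
tool_rot: [-0.028, 1.0, -0.0, -0.0]
force: [-0.3, 0.0, 0.5]
finger_gap: 0.652
t: 18.0
tcp_pos: [0.5129, 0.2405, 0.1693]
tool_rot: [-0.028, 1.0, 0.0, 0.001]
force: [-0.6, 0.2, 0.0]
finger_gap: 0.651
[0.51292017 0.24054467 0.16930731] [-0.62880568  0.20892013  0.04272852]
[0.50106679 0.23020946 0.06028677] [0.52005514 0.24982163 0.12124892]
```

View pics/w14.png

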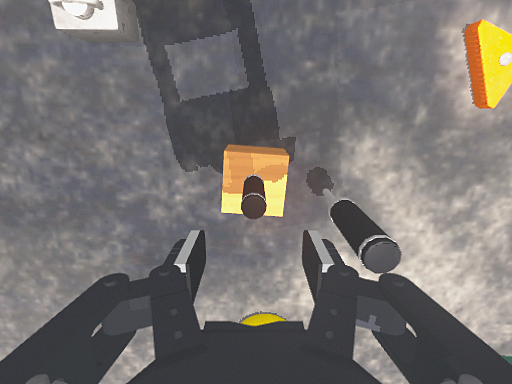

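View pics/s14.png

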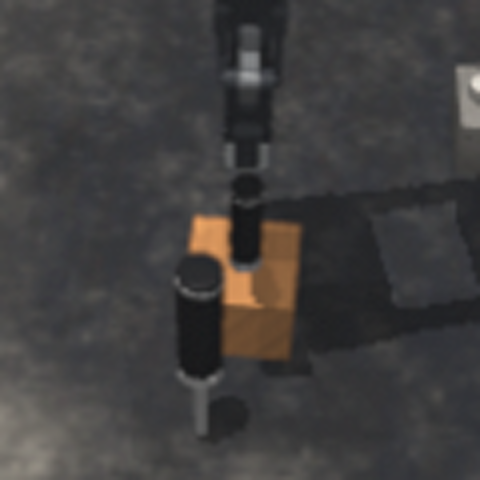

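```bash
python3 -m inch '[[-0.3,[0,0,-0.6],[0,0,0]],[-0.3,[0,-0.4,-1],[0,0,0.0165]],[-0.3,[0,-0.9,-1],[0,0,0.0165]],[-0.3,[0,-1,-1],[0,0,0.0165]]]'
python3 - <<'E'
from h import *
im=cv2.imread('pics/w5.png')
d=np.load('pics/w5.npy')
c=camera_info('wrist')
# rebuild w5 camera pose from tcp-relative transform
s=sense(); Rt=R.from_quat(s['tool_rot']); Rc=Rt.inv()*R.from_quat(c['orientation']); oc=Rt.inv().apply(c['origin']-s['tcp_pos'])
R5=R.from_quat([-2.72574303e-02,9.99628368e-01,2.82056804e-04,-2.81694140e-04])
c['origin']=np.array([0.61486071,-0.20085068,0.26891756])+R5.apply(oc); c['orientation']=(R5*Rc).as_quat()
P=depthpts(c,d)
Rh=R.from_euler('z',-2.7,degrees=True).as_matrix(); L=(P-np.array([.4972,-.1924,0]))@Rh
for y in range(45,-50,-5):
    row=[]
    for x in range(-40,45,5):
        m=(abs(L[...,0]*1000-x)<2.5)&(abs(L[...,1]*1000-y)<2.5)
        row.append(f"{1000*L[m][:,2].max():4.0f}" if m.any() else '   .')
    print(y,' '.join(row))
print(s['tcp_pos'],s['tool_rot'])
E
```

```text
t: 18.5
tcp_pos: [0.5186, 0.138, 0.2689]
tool_rot: [0.024, 1.0, -0.001, 0.001]
force: [0.7, 0.4, -0.4]
finger_gap: 0.649
45   19   18   12   12   13   13   13   12   13   13   14   13   13   14   13   13   13
40   13   13   12   13   13   13   12   13   13   13   12   14   13   13   13   12   14
35   13   11    .    .    .    .    .    .    .    .    .   14   13   12   12   12   13
30    .    .    .    .   97   98  100   99   98   98   98   99   97    .    .   13   13
25    .    .   86   93   97   99   98   98   99   98   99   99   99   96   87   86   13
20    .    .   85   94   95   87   87   97   99   97   87   87   95   95   87   86   76
15    .    .   86   94   95   87   87   97   98   97   87   87   95   94   87   87   79
10    .    .   85   94   94   94   94   93   94   95   94   94   94   95   87   86   79
5    .    .   85   94   94   95   94   94   94   95   95   94   94   95   87   86   79
0    .    .   86   94   96   93   94   94   93   95   94   94   94   94   87   88   79
-5    .    .   86   94   94  132  133  132  133  132  132  132   95   95   87   86   80
-10    .    .   86   94   95  131  133  133  133  133  133  133   95   95   87   87   79
-15    .    .   85   94   94  130  133  132  133  132  133  131   95   94   87   86   79
-20    .    .   85   94   95   95   95   94   94   94   94   94   95   94   87   86   12
-25    .    .   86   94   95   94   94   94   94   94   94   94   94   94   86   85   13
-30   12   12    .    .   92   94   94   94   94   94   95   94   92   13   12   13   14
-35   13   13    .    .   91   94   94   94   93   95   94   94   92   13   13   13   12
-40   17   15   12   13   13   12    .   12   13   12   12   13   13   13   13   13   13
-45   19   19   12   13   12   13   13   13   13   13   14   12   12   13   13   13   13
[0.51863766 0.13796144 0.26888195] [ 2.43946038e-02  9.99701991e-01 -6.66343423e-04  6.23987909e-04]
```

```bash

python3 -m inch '[[0.3,[0,-0.5,0],[0,0,0]],[0.3,[0,-1,0],[0,0,0]],[0.3,[0,-1,0],[0,0,0]]]'
python3 -m inch '[[0.3,[0,-0.5,0],[0,0,0]],[0.3,[0,-1,0],[0,0,0]],[0.3,[0,-1,0],[0,0,0]]]'
python3 -m inch '[[0.3,[0,-0.5,0],[0,0,0]],[0.3,[0,-1,0],[0,0,0]],[0.3,[0,-1,0],[0,0,0]]]'
python3 -m inch '[[0.3,[0.03,-0.2,0],[0,0,0]],[0.3,[0.05,-0.42,0.3],[0,0,0]],[0.3,[0.05,-0.42,0.6],[0,0,0]],[0.3,[0.05,-0.42,0.8],[0,0,0]],[0.3,[0.05,-0.42,0.8],[0,0,0]],[0.3,[0.05,-0.42,0.8],[0,0,0]],[0.3,[0.05,-0.42,0.8],[0,0,0]]]'
python3 -c "
from h import *
s=sense();print(s['tcp_pos'],s['tool_rot'],s['force'],s['finger_gap'],s['q'])
Rm=R.from_quat(s['tool_rot']).as_matrix(); e=np.array([.4968,-.2024,.104])-s['tcp_pos']; print(Rm.T@e*10)
c=camera_info('wrist')
im,d=snapshot('wrist');cv2.imwrite('pics/w15.png',im);P=depthpts(c,d)
t=((P[...,2]>.128)&(P[...,2]<.14)&(abs(P[...,0]-.497)<.03)&(abs(P[...,1]+.202)<.03)); q=P[t];print('tab',cv2.minAreaRect(q[:,:2].astype(np.float32)),len(q))
"
```

```text
t: 18.8
tcp_pos: [0.5127, 0.0355, 0.2667]
tool_rot: [0.027, 1.0, -0.001, -0.002]
force: [1.1, 0.5, 0.5]
finger_gap: 0.348
t: 19.1
tcp_pos: [0.5086, -0.0638, 0.2669]
tool_rot: [0.027, 1.0, -0.001, -0.001]
force: [1.2, 0.6, -0.8]
finger_gap: 0.348
t: 19.4
tcp_pos: [0.5043, -0.1634, 0.2672]
tool_rot: [0.026, 1.0, -0.001, -0.0]
force: [0.6, 0.4, 0.0]
finger_gap: 0.351
t: 20.1
tcp_pos: [0.4978, -0.2004, 0.1892]
tool_rot: [0.023, 1.0, -0.0, 0.001]
force: [-0.4, -0.5, -0.7]
finger_gap: 0.348
[ 0.4977906  -0.20036296  0.18918043] [ 2.32487070e-02  9.99729355e-01 -3.85591294e-04  7.52285129e-04] [-0.4337172  -0.45733524 -0.71667552] 0.347808615712638 [-5.91115403e-01  4.65229390e-01  1.69973624e+00  1.92179111e-04
  9.74943831e-01 -2.11551783e+00]
[ 0.01024492 -0.02018194  0.85180479]
tab ((0.49651941657066345, -0.2019558548927307), (0.011333205737173557, 0.02947680652141571), 87.21959686279297) 518
```

View pics/w15.png

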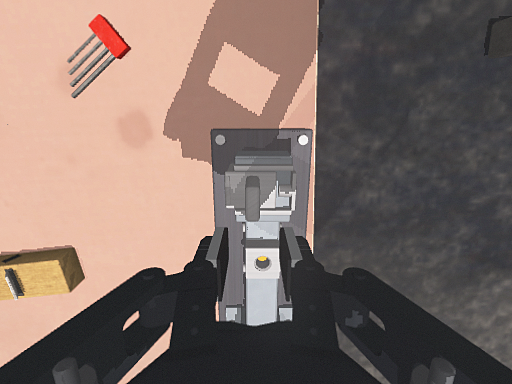

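```bash

python3 -m inch '[[0.3,[0.005,-0.015,0],[0,0,0]],[0.3,[0.005,-0.015,0.2],[0,0,0]],[0.3,[0.005,-0.015,0.4],[0,0,0]],[0.3,[0.005,-0.015,0.4],[0,0,0]],[0.3,[0.005,-0.015,0.4],[0,0,0]]]'
python3 -c "
from h import *
s=sense()
Rm=R.from_quat(s['tool_rot']).as_matrix(); e=np.array([.4967,-.2022,.104])-s['tcp_pos']; print(Rm.T@e*10)
im,d=snapshot('wrist');cv2.imwrite('pics/w16.png',im)
"
```

```text
t: 20.65
tcp_pos: [0.4965, -0.2024, 0.1489]
tool_rot: [0.024, 1.0, -0.0, 0.0]
force: [0.4, 0.5, 0.1]
finger_gap: 0.35
[-0.0016937   0.00251628  0.44872714]
```

View pics/w16.png

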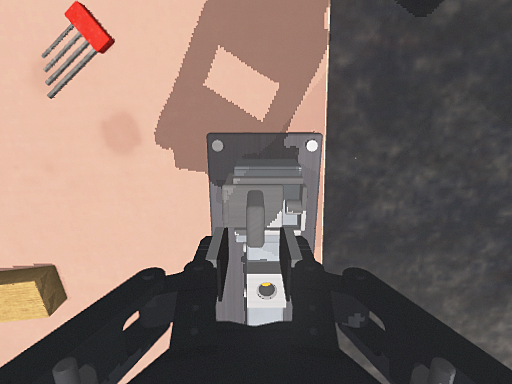

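Aligned over the tab (255,215). Descend and pinch.

```bash

python3 -m inch '[[0.3,[0,0,0.15],[0,0,0]],[0.3,[0,0,0.3],[0,0,0]],[0.3,[0,0,0.44],[0,0,0]],[0.3,[0,0,0.44],[0,0,0]],[0.3,[0,0,0.44],[0,0,0]],[0.3,[0,0,0.44],[0,0,0]]]'
python3 -m inch '[[1,[0,0,0],[0,0,0]],[1,[0,0,0],[0,0,0]],[1,[0,0,0],[0,0,0]],[1,[0,0,0],[0,0,0]],[1,[0,0,0],[0,0,0]],[1,[0,0,0],[0,0,0]]]' 80
python3 -c "
from h import *
s=sense();print(s['tcp_pos'],s['tool_rot'],s['force'],s['finger_gap'])
im,d=snapshot('wrist');cv2.imwrite('pics/w17.png',im)
"
```

```text
t: 21.3
tcp_pos: [0.4971, -0.2028, 0.1055]
tool_rot: [0.024, 1.0, -0.001, 0.001]
force: [0.4, 0.4, 0.0]
finger_gap: 0.35
t: 21.9
tcp_pos: [0.4969, -0.2016, 0.1054]
tool_rot: [0.024, 1.0, 0.0, 0.001]
force: [1.3, 3.2, 5.2]
finger_gap: 0.124
[ 0.49686022 -0.20162089  0.10540774] [2.39746787e-02 9.99712221e-01 2.60322215e-04 7.88436315e-04] [1.30793065 3.24118055 5.23006266] 0.12426861185346492
```

View pics/w17.png

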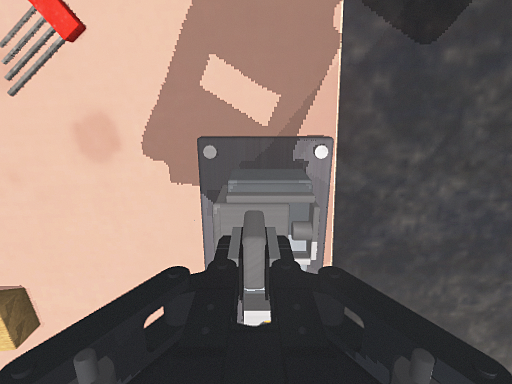

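```bash

python3 -m inch '[[1,[0,-0.03,0],[0,0,0]],[1,[0,-0.06,0],[0,0,0]],[1,[0,-0.09,0],[0,0,0]],[1,[0,-0.12,0],[0,0,0]],[1,[0,-0.12,0],[0,0,0]],[1,[0,-0.12,0],[0,0,0]],[1,[0,-0.12,0],[0,0,0]]]'
python3 -c "
from h import *
s=sense();print(s['tcp_pos'],s['tool_rot'],s['force'],s['finger_gap'])
c=camera_info('wrist');im,d=snapshot('wrist');cv2.imwrite('pics/w18.png',im)
"
```

```text
t: 22.65
tcp_pos: [0.4963, -0.2126, 0.1054]
tool_rot: [0.024, 1.0, 0.001, 0.001]
force: [2.1, 7.0, 6.4]
finger_gap: 0.125
[ 0.49632594 -0.21263213  0.10538371] [2.40631370e-02 9.99709646e-01 1.01635300e-03 7.46191144e-04] [2.14398456 7.04410322 6.35652634] 0.12497797301074365
```

View pics/w18.png

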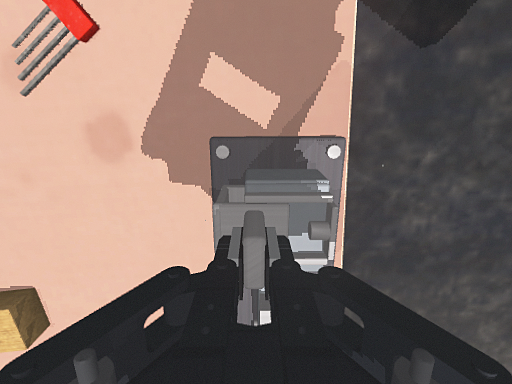

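```bash

python3 -m inch '[[1,[0,-0.012,0],[0,0,0]],[1,[0,-0.012,0],[0,0,0]],[1,[0,-0.012,0],[0,0,0]]]'
python3 -m inch '[[1,[-0.005,0,-0.03],[0,0.0021,0]],[1,[-0.009,0,-0.05],[0,0.0036,0]],[1,[-0.018,0,-0.099],[0,0.0072,0]],[1,[-0.018,0,-0.099],[0,0.0072,0]]]'

```

```text
t: 23.0
tcp_pos: [0.4963, -0.2137, 0.1054]
tool_rot: [0.024, 1.0, 0.001, 0.001]
force: [1.8, 6.4, 6.7]
finger_gap: 0.128
t: 23.4
tcp_pos: [0.4978, -0.2132, 0.1142]
tool_rot: [0.024, 0.999, 0.002, -0.023]
force: [1.1, 6.7, -3.6]
finger_gap: 0.123
```

```bash

python3 -m inch '[[1,[-0.018,0,-0.099],[0,0.0072,0]],[1,[-0.041,0,-0.197],[0,0.0143,0]],[1,[-0.068,0,-0.293],[0,0.0215,0]],[1,[-0.099,0,-0.389],[0,0.0286,0]],[1,[-0.135,0,-0.483],[0,0.0358,0]],[1,[-0.174,0,-0.575],[0,0.043,0]],[1,[-0.218,0,-0.665],[0,0.0501,0]],[1,[-0.218,0,-0.665],[0,0.0501,0]],[1,[-0.218,0,-0.665],[0,0.0501,0]],[1,[-0.218,0,-0.665],[0,0.0501,0]]]'
python3 -c "
from h import *
s=sense();print(s['tcp_pos'],s['tool_rot'],s['force'],s['finger_gap'],s['q'],abs(s['qd']).max())
for n in ['wrist','side']:
  c=camera_info(n);im,d=snapshot(n);cv2.imwrite('pics/%s19.png'%n,im if n=='wrist' else cv2.resize(im[110:240,150:350],None,fx=4,fy=4,interpolation=cv2.INTER_CUBIC));P=depthpts(c,d)
  b=(np.hypot(P[...,0]-.575,P[...,1]+.196)<.035)&(P[...,2]>.09)&(P[...,2]<.16); q=P[b]
  if len(q): print(n,len(q),q.max(0),np.median(q,0))
"
```

```text
t: 24.4
tcp_pos: [0.5216, -0.2136, 0.1788]
tool_rot: [0.023, 0.983, 0.007, -0.18]
force: [-1.4, 6.6, -1.8]
finger_gap: 0.124
[ 0.52156891 -0.21360805  0.17880461] [ 0.02332681  0.98339664  0.00699956 -0.17982745] [-1.37722068  6.61086552 -1.76207044] 0.12360704087224318 [-0.50597105  0.65963756  1.39277096 -0.15421973  1.42046706 -1.9806609 ] 0.002678523117460484
wrist 484 [ 0.60084896 -0.17307575  0.15127483] [ 0.57203421 -0.20963596  0.14543824]
side 352 [ 0.60829725 -0.17263726  0.15309764] [ 0.57643578 -0.18271542  0.13393687]
```

View pics/wrist19.png

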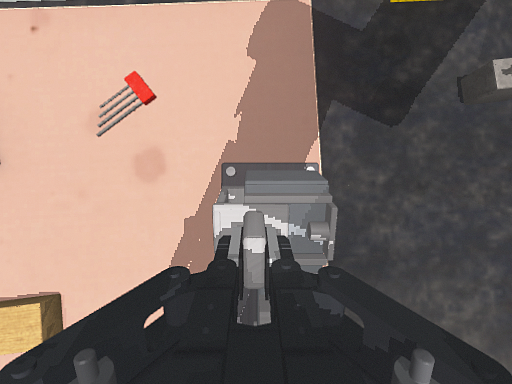

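View pics/side19.png

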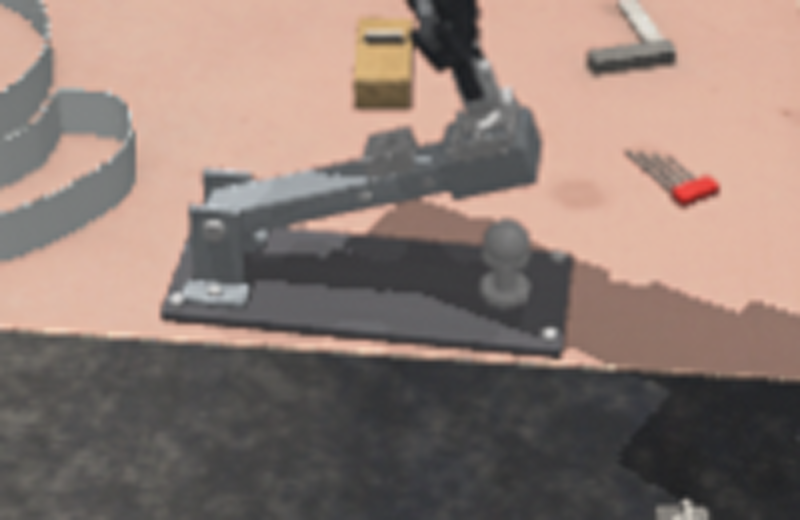

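```bash

python3 -m inch '[[1,[0,0,0],[0,0,0]],[1,[0,0,0],[0,0,0]],[1,[0,0,0],[0,0,0]],[1,[0,0,0],[0,0,0]],[1,[0,0,0],[0,0,0]],[1,[0,0,0],[0,0,0]]]'
python3 -c "
from h import *
im,d=snapshot('side');cv2.imwrite('pics/s20.png',im)
s=sense();print(s['tcp_pos'],s['finger_gap'],abs(s['qd']).max())
"
```

```text
t: 25.1
tcp_pos: [0.5216, -0.2137, 0.1788]
tool_rot: [0.023, 0.983, 0.007, -0.18]
force: [-0.9, 6.6, -1.5]
finger_gap: 0.123
[ 0.52159481 -0.21364716  0.17883152] 0.1286018613228539 0.0034258703529164015
```

View pics/s20.png

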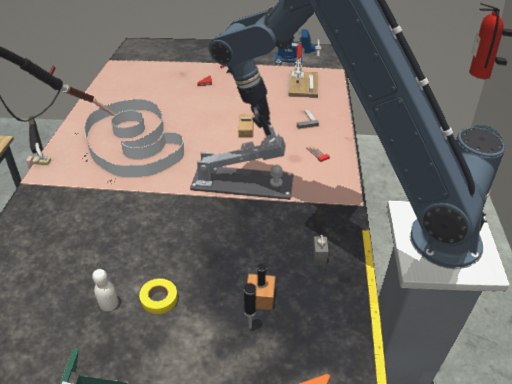

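The picture shows the coupler held up at (272,150), clear of the ball at (277,175). The pin tool is upright in its stand at (261,275), and the other things have not moved.

```bash
python3 -c "
from station import sign_off; print(sign_off())"
```

```text
the job is handed in; nothing more can be done
None
```

The hitch is uncoupled and the job is handed in at about 25 s of the 66 s allowed. The coupler end is raised about 7.5 cm and held still in the gripper.

- **Lock plunger:** I took the smaller pin tool from the stand and pressed the plunger to its stop at about 19 N. The depth image then showed its top 14 mm below the boss rim, which is fully down.
- **Pin tool:** It went back upright in the stand hole, with its top at 121 mm as before. I left the larger look-alike beside the stand alone.
- **Latch:** I pinched the tab and pulled it about 12 mm to the -y side. The spring force read about 6.5 to 7 N, which fits that travel.
- **Lift:** I swung the tongue up about its hinge to about 0.36 rad, tilting the gripper along with it. The tool point rose 73 mm.
- **Final check:** The last side picture shows the coupler clear of the ball and the other things apparently where they were. Over the last 0.7 s the arm's pose did not change, and the tab stayed gripped.

One reading did not fully agree. At the end the upward load on the gripper read about 1.5 to 2 N, less than the 5 N given for the tongue. There had been a few newtons of offset since gripping the tab, and the side picture shows nothing under the coupler, so I put the difference down to that. I took no fresh top view at the end.

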